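# Set the kitchen island's switch box for the evening

## Robot

A 6-joint arm with a two-finger parallel gripper is mounted at the origin on the work surface. World frame = base frame: x ahead of the robot, y to its left, z up, the work surface at z = 0. Lengths are in m, angles in rad, forces in N, time in s.
With the tool pointing down it reaches from about 0.25 to 0.725 m from the base axis. Payload 4 kg.
Tool frame: the origin (TCP) lies midway between the tips of the shut fingers; the grasp point (between the pads) lies 19 mm behind it (bot.grip_point_offset is the distance from the TCP to the grasp point, in m); z points along the fingers, y is the line along which they close (so a half turn about z gives the same grasp; the last joint's range is limited). The gripper opens to 85 mm and grips with 20 to 120 N. Pads are 22 mm wide; open, the fingers measure 114 mm over their backs; the gripper's body (76 mm by 85 mm) begins 54 mm behind the grasp point. The pads swing forward as they close: fully open they stand 13 mm farther back than shut.
Start: joints at [1.139, 0.241, 0.005, 1.335, 0, 1.571], TCP at [0.209, 0.454, 0.231] pointing down, gripper open.
Joint ranges: [-2.72, 2.72], [-1.05, 1.87], [-1.09, 1.28], [-1.99, 2.15], [-1.42, 1.44], [-3.14, 3.14]. Speed limits (rad/s): [2.79, 2.79, 3.14, 3.14, 3.14, 3.14].

## Interface

Orientations are given as a unit quaternion [x, y, z, w].
In Python, from workcell import bot gives the robot as it stands.
- The arm moves only by the tool step_arm, never from a script. Its argument "targets" is text: rows parted by semicolons, each of 7 numbers parted by spaces: the opening, from -1 (shut) to 1 (fully open), so that 0 is half open, then the shift along the world's x, y, z normalised to -1 to 1, where 1 is 0.5 m, then the turn, a rotation vector about the world's x, y, z normalised to -1 to 1, where 1 is pi/4 rad. In form: gripper x y z wx wy wz; .... A call has 1 to 10 rows; each row is the pose to reach, as a shift and turn from the pose commanded when the call began; what a row does not reach only later rows make up. A row lasts 1/12 s, in which the tool goes at most 41.7 mm and 7.16 degrees, less where a joint would pass 70% of its speed; a pose out of reach is approached as far as the arm can. A call with a number of a shift or a turn outside -1 to 1 is refused whole. A call with a gripper value outside its range is refused whole. The fingers move at their own pace and stop on an object; the grip force is fixed at half the most. Time passes only in rows, so rows that repeat a pose let the fingers close. It gives the time, the measured TCP pose, the force, the opening and the grip force at its end, in the units of the state.
- bot.get_obs(): the state, without advancing time (a new reading comes with each control period).
- bot.camera(name): name is "side" or "top" or "wrist"; returns the picture (480x640x3 uint8, red, green, blue); there is no depth.
- bot.camera_info(name): a dict with "vertical_fov" (degrees; the focal length in pixels is half the picture's height over the tangent of half this angle, whatever the lens; pixels are square), "cx", "cy" (the principal point, pixels), "pose" (4x4, takes a point from camera to world coordinates). Camera axes: x right, y up, looking along -z (the intrinsics and any distortion apply to the point x, -y, -z); pixel columns grow to the right and rows downward; lengths in m; the calibration is good to about 2 mm. A picture is of the moment at which its call begins: read the wrist's pose just before it. camera_info takes no time and is no camera call; for the wrist camera it gives the pose at the moment of the call.
- bot.job_done(): hands the job in; it is judged then, once.
The state is a dict: "clock": time; "joint_pos": joint angles; "joint_vel": joint speeds; "tau": joint torques, N m; "eef_pos": TCP position; "tool_rot": TCP orientation; "ft_force": force on the tool from outside, world axes, zero at the start; "ft_torque": the same for the moment, N m; "grip_width": finger opening in m; "grasp_force": force on a finger pad.
Only numpy, scipy, OpenCV 4.12 (cv2) and the standard library are available. Lean on these libraries where they do the work, as an engineer would, in place of code of your own. Each camera call takes 0.05 s, during which the arm holds its last target. There are 200 camera calls.

## Task

Set the three levers of the grey switch box on the kitchen island for the evening: red on, blue on, yellow off. A lever is on when it leans towards the green stripe on the box and off when it leans towards the black stripe. Blue is already on, so do not switch it off at any time.

Things in the scene. Friction and masses are not known exactly. Their poses are not given: they have to be found in the camera images.
- switch_box: Grey box fixed to the worktop, 110 (its x) by 240 (its y) by 40 mm high; origin: centre of its underside, z up. On top a green stripe along the +x long edge (on side), a black stripe along the -x edge (off side). Three levers in a row between them: pivots at box x 0, y -60, 0, +60 mm, 44 mm above the worktop; colour order varies. Box +x points away from the robot within 30 degrees.
- red_tip (a point): Top end of the red lever, 40 mm from its pivot. Each lever is a flat coloured paddle (50 g) 16 mm wide (box y), 10 mm thick, on a dark steel plate 60 x 38 x 4 mm on the box's top. It tips about box y, 0.5 rad either side of upright: at rest its tip is at box x +19 mm (on) or -19 mm (off), 79 mm above the worktop. Site y is box y; the other axes lean with the lever. Red starts off.
- yellow_tip (a point): The same point on the yellow lever, of the same shape; it may start on or off. All levers are top-heavy and swing freely: they yield to less than 3 N pushed sideways (along box x) near the tip and, once past upright, fall over by themselves and stay resting against their stop.
- blue_tip (a point): The same point on the blue lever, same shape and action as the others. It starts on.

How it is judged:
At the end, for the whole second after the job is handed in: The tips of the red and blue levers lie more than 10 mm to the green (+x) side of the pivot line of the box, and the tip of the yellow lever more than 10 mm to the black (-x) side (x of each of red_tip, blue_tip in the frame of switch_box above 0.01 m and x of yellow_tip in the frame of switch_box below -0.01 m); the robot touches nothing.
It fails at once if the blue lever is switched off (its tip passes to the black side of the pivot line) (x of blue_tip in the frame of switch_box below -0.003 m).
It also fails if it takes over 40 s, if anything falls off the work surface, if the arm or the gripper's body presses on something with over 40 N, if the wrist force passes 120 N, or if a joint passes its speed limit or range.

## Working session

There is one attempt and no reset: what is moved stays moved. The work goes in short steps, Python scripts to look and compute and a tool call to move; the robot and the scene stay as the last step left them, time stands still between calls to the robot, and variables do not carry over. Pictures are saved under pics/ and viewed, at most 10 in all, crops included, and the job is handed in when it is done.

Besides the shell and the picture viewer there is one more tool, called after ">>>" as name(argument=value, ...), one argument or row to a line, values as JSON. step_arm: Moves the arm, as the interface text tells. Scaled input: -1 to 1 covers 0.5 m each way for a shift and pi/4 rad each way for a turn. Its arguments: {"type":"object","properties":{"targets":{"type":"string"}},"required":["targets"]}

```bash
mkdir -p pics
python3 - <<'E'
from workcell import bot
import cv2,numpy as np
o=bot.get_obs();print(o['clock'],o['eef_pos'],o['tool_rot'],o['grip_width'])
for n in("top","side"):
    i=bot.camera_info(n);print(n,i)
    cv2.imwrite(f'pics/{n}0.png',bot.camera(n)[:,:,::-1])
E
```

```text
0.0 [0.20897835 0.45352936 0.23041378] [ 2.14236217e-01  9.76781322e-01 -1.02049006e-03 -2.25958074e-04] 0.08538524255972205
top {'vertical_fov': 54.922352175616474, 'cx': 324.02604380863147, 'cy': 242.68646156478889, 'pose': array([[-0.01514183,  0.99034842, -0.13777061,  0.46463782],
       [-0.99966847, -0.01212445,  0.02271442,  0.05525514],
       [ 0.0208248 ,  0.13806887,  0.99020367,  0.70953216],
       [ 0.        ,  0.        ,  0.        ,  1.        ]])}
side {'vertical_fov': 51.04699777864242, 'cx': 315.215560340548, 'cy': 241.29154380779272, 'pose': array([[-0.94922682,  0.17035595, -0.26447551,  0.39920408],
       [-0.31422498, -0.5540431 ,  0.77090784,  0.53195546],
       [-0.01520209,  0.81487121,  0.57944267,  0.46959171],
       [ 0.        ,  0.        ,  0.        ,  1.        ]])}
```

View pics/top0.png

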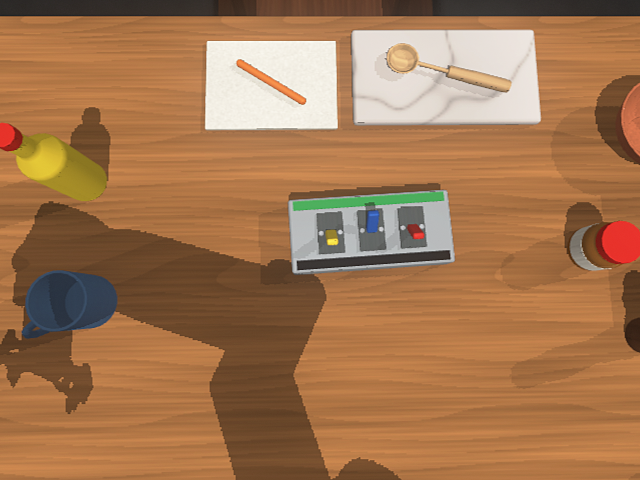

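View pics/side0.png

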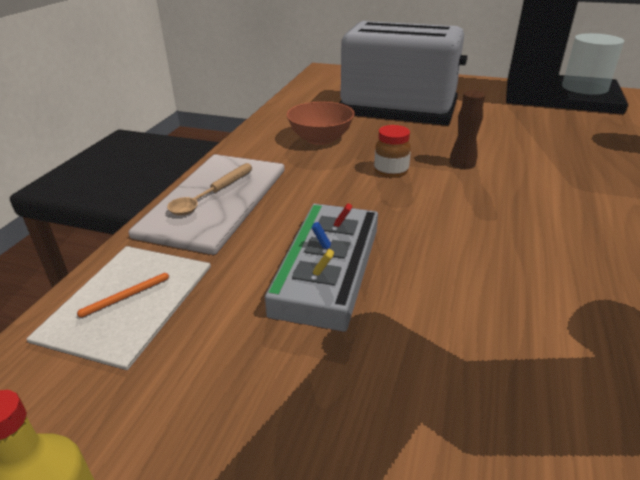

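The top view shows yellow on the left (tip 332,240) and red on the right (417,232), both leaning to the black stripe. Blue, in the middle (373,220), leans to green. The side view agrees, so only red needs flipping.

```bash
cat > h.py <<'E'
import cv2,numpy as np
def ray(i,u,v,z):
    f=240/np.tan(np.radians(i['vertical_fov']/2));P=i['pose']
    d=P[:3,:3]@np.array([(u-i['cx'])/f,-(v-i['cy'])/f,-1]);return P[:3,3]+d*(z-P[2,3])/d[2]
E
python3 - <<'E'
from workcell import bot
from h import *
i=bot.camera_info("top");im=cv2.imread('pics/top0.png')
hsv=cv2.cvtColor(im,cv2.COLOR_BGR2HSV);roi=np.zeros((480,640),np.uint8);roi[180:280,280:460]=255
def m(lo,hi):return cv2.inRange(hsv,lo,hi)&roi
ms={'green':m((50,80,50),(80,255,255)),'blue':m((105,120,50),(130,255,255)),'yellow':m((22,150,50),(34,255,255)),
'red':m((0,180,80),(6,255,255))|m((174,180,80),(180,255,255))}
S={}
for n,k in ms.items():
    c=max(cv2.findContours(k,0,2)[0],key=cv2.contourArea);r=cv2.minAreaRect(c);b=cv2.boundingRect(c)
    z=.04 if n=='green' else .079
    print(n,cv2.contourArea(c),b,np.round(r[0],1),np.round(ray(i,*r[0],z)[:2],4))
    if n=='green':
        p=np.array([ray(i,*q,z)[:2] for q in cv2.boxPoints(r)]);print(p.round(4))
# plates (screw dots) / box corners by eye
for q in((290,199),(447,191),(453,260),(294,271)):print('corner',ray(i,*q,.04)[:2].round(4))
for q in((330.5,233),(371.5,229),(412,227)):print('plate',ray(i,*q,.044)[:2].round(4))
E
```

```text
green 1237.0 (293, 192, 151, 19) [367.9 200.7] [ 0.62   -0.0263]
[[ 0.6205  0.0857]
 [ 0.6336 -0.1388]
 [ 0.6194 -0.1391]
 [ 0.6065  0.0848]]
blue 202.0 (367, 210, 12, 23) [372.5 221. ] [ 0.582  -0.0271]
yellow 132.5 (326, 230, 12, 15) [331.5 237. ] [0.5602 0.0303]
red 58.0 (408, 225, 16, 14) [415.1 230.9] [ 0.5673 -0.0861]
corner [0.6237 0.0893]
corner [ 0.6336 -0.1453]
corner [ 0.5299 -0.1487]
corner [0.5169 0.0841]
plate [0.5714 0.0303]
plate [ 0.5766 -0.0299]
plate [ 0.5789 -0.0896]
```

Box centre is about (0.576, -0.030) with a yaw of about 0.057 rad. The 60 mm pivot spacing and the box size check out. Red pivot is about (0.579, -0.090). I'll approach with shut fingers.

>>> step_arm(
  targets="-1 0.44 -0.8 0 0 0 0.62;-1 0.44 -0.8 0 0 0 0.62;-1 0.44 -0.8 0 0 0 0.62;-1 0.44 -0.8 0 0 0 0.62;-1 0.44 -0.8 0 0 0 0.62;-1 0.44 -0.8 0 0 0 0.62;-1 0.44 -0.8 0 0 0 0.62;-1 0.44 -0.8 0 0 0 0.62;-1 0.44 -0.8 0 0 0 0.62;-1 0.44 -0.8 0 0 0 0.62",
)

```text
clock: 0.93
eef_pos: [0.4021, 0.1021, 0.2312]
tool_rot: [-0.028, 1.0, 0.0, -0.0]
ft_force: [-0.1, 0.5, -0.7]
grip_width: -0.0
grasp_force: 0.0
```

>>> step_arm(
  targets="-1 0.19 -0.36 -0.1 0 0 0;-1 0.19 -0.36 -0.1 0 0 0;-1 0.19 -0.36 -0.1 0 0 0;-1 0.19 -0.36 -0.1 0 0 0;-1 0.19 -0.36 -0.1 0 0 0;-1 0.19 -0.36 -0.1 0 0 0;-1 0.19 -0.36 -0.1 0 0 0;-1 0.19 -0.36 -0.1 0 0 0",
)

```text
clock: 1.6
eef_pos: [0.4962, -0.0758, 0.1807]
tool_rot: [-0.027, 1.0, 0.0, -0.001]
ft_force: [0.4, -0.0, 0.1]
grip_width: -0.0002
grasp_force: 0.0
```

Run:
```python
from workcell import bot
import cv2
from h import *
o=bot.get_obs();print(o['eef_pos'],o['tool_rot'])
i=bot.camera_info("wrist");f=240/np.tan(np.radians(i['vertical_fov']/2))
cv2.imwrite('pics/wrist1.png',bot.camera("wrist")[:,:,::-1])
for n,p in dict(redpivot=(.579,-.09,.044),redoff=(.560,-.091,.079),bluepivot=(.576,-.03,.044)).items():
    c=np.linalg.inv(i['pose'])@np.array([*p,1]);print(n,i['cx']-f*c[0]/c[2],i['cy']+f*c[1]/c[2])
```

```text
[ 0.49615678 -0.07577951  0.18071947] [-2.71859346e-02  9.99629800e-01  4.16585696e-04 -1.00756614e-03]
redpivot 297.11909417760285 316.9998581775792
redoff 294.21067904682025 318.05676484825705
bluepivot 366.04614340927304 317.225254398472
```

View pics/wrist1.png

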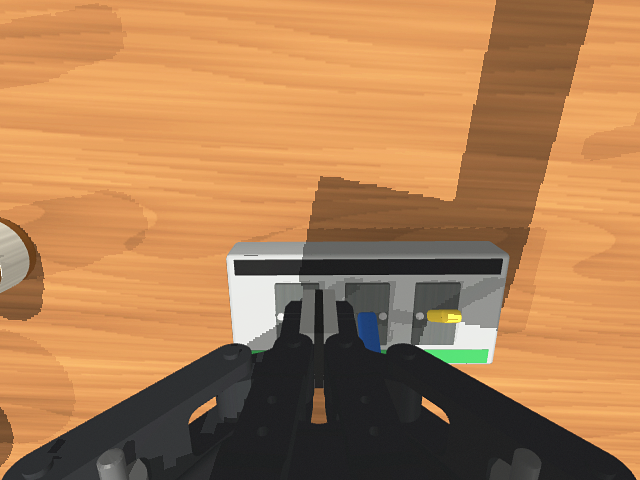

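The wrist view matches my estimate: the projected red pivot lands on red's plate at about (297,317). Next, lower behind red.

>>> step_arm(
  targets="-1 0.01 -0.036 -0.1 0 0 0;-1 0.01 -0.036 -0.218 0 0 0;-1 0.01 -0.036 -0.218 0 0 0;-1 0.01 -0.036 -0.218 0 0 0;-1 0.01 -0.036 -0.218 0 0 0",
)

```text
clock: 2.07
eef_pos: [0.5004, -0.0923, 0.072]
tool_rot: [-0.029, 1.0, 0.0, -0.002]
ft_force: [0.2, -0.2, 1.8]
grip_width: 0.0
grasp_force: 0.0
```

>>> step_arm(
  targets="-1 0.04 0.002 0 0 0 0;-1 0.07 0.004 0 0 0 0;-1 0.09 0.005 0 0 0 0;-1 0.11 0.006 0 0 0 0;-1 0.13 0.007 0 0 0 0;-1 0.145 0.008 0 0 0 0;-1 0.145 0.008 0 0 0 0",
)

```text
clock: 2.65
eef_pos: [0.5784, -0.0892, 0.0767]
tool_rot: [-0.029, 1.0, -0.001, 0.004]
ft_force: [-0.2, -1.3, -0.8]
grip_width: 0.0002
grasp_force: 0.0
```

>>> step_arm(
  targets="-1 -0.06 -0.003 0 0 0 0;-1 -0.12 -0.006 0 0 0 0;-1 -0.14 -0.006 0.08 0 0 0;-1 -0.2 0 0.16 0 0 0;-1 -0.28 0 0.24 0 0 0;-1 -0.36 0 0.3 0 0 0;-1 -0.4 0 0.3 0 0 0;-1 -0.4 0 0.3 0 0 0",
)

```text
clock: 3.32
eef_pos: [0.3707, -0.0894, 0.2265]
tool_rot: [-0.028, 1.0, -0.001, 0.002]
ft_force: [-0.3, 0.1, -0.6]
grip_width: -0.0002
grasp_force: 0.0
```

Run:
```python
from workcell import bot
import cv2,numpy as np
a=bot.camera("top")[150:310,260:480,::-1];b=bot.camera("side")[180:340,240:460,::-1]
cv2.imwrite('pics/fin.png',cv2.resize(np.hstack([a,b]),None,fx=1.8,fy=1.8))
```

```text
(no output)
```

View pics/fin.png

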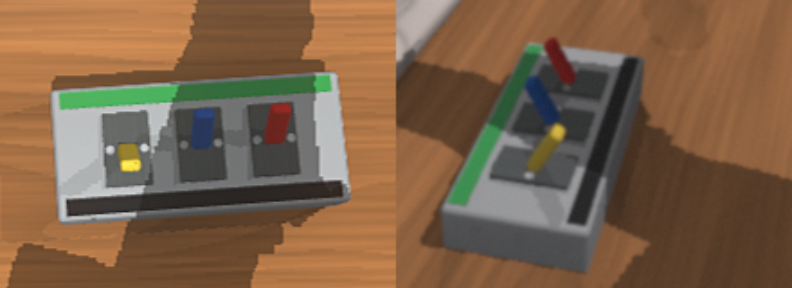

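In both crops red (275,120) and blue (203,128) lean to the green stripe and yellow (130,160) leans to the black one. The arm is clear of the box.

```bash
python3 -c "
from workcell import bot
print(bot.job_done())"
```

```text
the job is handed in; nothing more can be done
None
```

Red is switched on, blue stayed on and yellow was already off; the last camera views confirmed this with the arm clear of the box, and I handed the job in (no verdict was returned).

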